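# Reset the altar lamp's power unit

### The arm

A 6-joint arm with a two-finger parallel gripper is mounted at the origin on the work surface. World frame = base frame: x ahead of the robot, y to its left, z up, the work surface at z = 0. Lengths are in m, angles in rad, forces in N, time in s.
With the tool pointing down it reaches from about 0.325 to 0.875 m from the base axis. Payload 4.4 kg.
Tool frame: the origin (TCP) lies at the very end of the fingers, on their centre line; the grasp point (between the pads) lies 19 mm behind it; z points along the fingers, y is the line along which they close (so a half turn about z gives the same grasp; the last joint's range is limited). The gripper opens to 85 mm and grips with 20 to 120 N. Pads are 22 mm wide; open, the fingers measure 114 mm over their backs; the gripper's body (76 mm by 85 mm) begins 54 mm behind the grasp point. The pads swing forward as they close: fully open they stand 13 mm farther back than shut.
Start: joints at [-1.472, 0.207, 1.542, -0, 1.393, -0.15], TCP at [0.142, -0.557, 0.231] pointing down, gripper open.
Joint ranges: [-2.73, 2.73], [-0.86, 2.22], [0.23, 2.46], [-1.11, 4.25], [0.08, 2.63], [-2.82, 2.82]. Speed limits (rad/s): [2.79, 2.79, 3.14, 3.14, 3.14, 3.14].

### API

Orientations are given as a unit quaternion [w, x, y, z].
In Python, from rig import bot gives the robot as it stands. The module is installed in compiled form; this text tells all that it offers.
- The arm moves only by the tool arm_command, never from a script. Its argument "plan" is a list of rows, each a list of 7 numbers: the turn, a rotation vector about the tool's x, y, z in rad, then the shift along the tool's x, y, z in cm, then the gripper's target within -1 to 1 (fully open at 1, half-way at 0, shut at -1). In form: [[ax, ay, az, tx, ty, tz, hand], ...]. A call has exactly 5 rows; each row is the pose to reach, as a shift and turn from the pose commanded when the call began, along the tool's axes at that moment; what a row does not reach only later rows make up. A row lasts 1/8 s, in which the tool goes at most 62.5 mm and 10.7 degrees, less where a joint would pass 70% of its speed; a pose out of reach is approached as far as the arm can. A call with a gripper value outside its range is refused whole. The fingers move at their own pace and stop on an object; "grip_force" is the grip in N (left out, the last holds). Time passes only in rows, so rows that repeat a pose let the fingers close, or fill a call up. It gives the time, the measured TCP pose, the force, the opening and the grip force at its end, in the units of the state.
- bot.read_state(): the state, without advancing time (a new reading comes with each control period).
- bot.grab_frame(name): name is "scene" or "top"; returns the picture (384x512x3 uint8, red, green, blue); there is no depth.
- bot.calibration(name): a dict with "fx", "fy", "cx", "cy" (pixels), "R" (3x3) and "t" (3): a world point X has camera coordinates R X + t. Camera axes: x right, y down, z forward; pixel columns grow to the right and rows downward; lengths in m; the calibration is good to about 2 mm. A picture is of the moment at which its call begins. calibration takes no time and is no camera call.
- bot.close_job(): hands the job in; it is judged then, once.
Trained networks look in the newest picture that a camera, given by its name, has taken for a name from the list of things; names that differ only in an ending like _2 or _b are one class to them, and where a whole thing is asked for, a point or a joint stands for the part that bears it (a point fixed in the world has none). Each returns a list of dicts, best first, with "confidence" (0 to 1); they miss things now and then, are a little off and sometimes report something else, mostly with a low value. They report only what shows in the picture. A call takes as long as a camera call.
- bot.find_in(camera, query): "at" ([x, y, z] in m, in the coordinates of the camera as it stood for that picture, good to about 4 mm: the middle of the surface that is visible of it).
- bot.trace(camera, query): "pixels" (384x512 bool, what is visible of it).
The state is a dict: "clock": time; "q": joint angles; "joint_velocities": joint speeds; "tau": joint torques, N m; "tcp_pos": TCP position; "eef_rot": TCP orientation; "ft_force": force on the tool from outside, world axes, zero at the start; "ft_torque": the same for the moment, N m; "finger_gap": opening from 0.0 (shut) to 1.0 (fully open); "grip_force": force on a finger pad.
Only numpy, scipy, OpenCV 4.12 (cv2) and the standard library are available. Lean on these libraries where they do the work, as an engineer would, in place of code of your own. Each camera call takes 0.05 s, during which the arm holds its last target. There are 200 camera calls.

### The job

The altar lamp has tripped. On its low metal power unit, push the sliding cover by its ridge (without gripping it) off the well it hides, reach a fingertip into that well and press the sunken reset key fully down for about a second, then let it up and push the cover all the way back over it. Leave the key in the other well unpressed, do not lift, tip or shove the unit, and leave the cup, the little figure and the spectacles case where they are.

Things in the scene. Friction and masses are not known exactly. Their poses are not given: they have to be found in the camera images.
- unit: The lamp power unit: loose box of about 2.5 kg on rubber feet, 110 (its x) by 190 (its y) by 70 mm high. Origin at the centre of its underside, z up, yaw within 0.6 rad. Two round wells, 50 mm across and 44 mm deep, in its top at its own y = +35 mm (reset key) and -35 mm (test key), x = 0. Guide strips 6 mm wide, 8 mm high run along y on the top at x = +/-41.5 mm.
- reset_well (a point): Centre of the mouth of the well at the unit's y = +35 mm, level with the unit's top (70 mm above the table). The cover hides this well at the start. A white round key stands at its bottom.
- reset_top (a point): Centre of the top face of the reset key, a flat white disc 34 mm across at the bottom of the reset well. At rest its top lies 28 mm below the well's mouth. It moves with the key.
- reset_key (a joint): Travel of the reset key in m: 0 up, 0.006 fully down. It springs back; it takes about 1.7 N to start it and 5 N to hold it fully down, against a hard stop.
- test_top (a point): Centre of the top face of the test key, the same disc in the other well (unit's y = -35 mm), which lies open at the start. Not to be pressed.
- test_key (a joint): Travel of the test key in m: 0 up, 0.006 fully down, the same spring.
- cover (a joint): Travel of the sliding cover in m along the unit's own -y: 0 is fully over the reset well, 0.070 fully over the test well, with hard stops at both ends. It starts somewhere between 0 and 0.012. It stays where it is left; sliding it takes 1 to 2 N.
- cover_ridge (a point): Centre of the black ridge on the cover, 85.5 mm above the table, moving with it. Cover: brass plate 76 (unit's x) by 64 (y) by 4 mm, its face 74.5 mm above the table. Ridge on its middle: 44 mm along x, 8 mm thick in y, 22 mm high (top at 96.5 mm). Push its +y side to uncover the reset well, its -y side to cover it.
- cup: Loose blue ceramic cup, 68 mm across, 55 mm high; origin at the centre of its underside. Leave alone.
- figure: Loose small brass figure, 56 mm across the foot, 116 mm high; origin at the centre of its underside. Leave alone.
- case: Loose spectacles case, blue below and grey above, lying behind the unit, 62 by 160 (along its y) by 40 mm high; origin at the centre of its underside. Leave alone.

How it is judged:
On the way, in this order (a step that is already met when the one before it is completed fails the run):
1. the cover is pushed clear of the reset well (value of joint cover above 0.058 m), for 0.1 s.
2. a fingertip presses the reset key down in its well for half a second or more (value of joint reset_key above 0.0045 m and contact force between the fingers and reset_key above 1 N), for 0.5 s.
3. the key is let up and the cover is pushed back over it (value of joint reset_key below 0.0015 m and value of joint cover below 0.006 m), for 0.1 s.
At the end, for the whole second after the job is handed in: The cover is back over the reset well (within 6 mm of its stop), both keys are up (within 1.5 mm), the unit stands level and within 30 mm of where it was, and the cup, the figure and the case are upright and within 30 mm of where they were (all of step 3 and value of joint test_key below 0.0015 m and distance of each of unit, cup, figure, case from where it was at the start of the episode below 0.03 m and angle between unit's own z axis and vertical below 0.05 rad and linear speed of unit below 0.02 m/s and angle between each of cup, figure's own z axis and vertical below 0.2 rad); the robot touches nothing.
It fails at once if the test key is pressed (value of joint test_key above 0.0025 m).
It fails at once if the unit is lifted or tipped (height (world z) of unit above 0.008 m or angle between unit's own z axis and vertical above 0.1 rad).
It fails at once if the unit is shoved more than 30 mm (distance of unit from where it was at the start of the episode above 0.03 m).
It fails at once if the cup, the figure or the case is moved, lifted or knocked over (distance of any of cup, figure, case from where it was at the start of the episode above 0.03 m or angle between any of cup, figure's own z axis and vertical above 0.3 rad).
It fails at once if the cover is gripped or forced: more than 40 N between it and the fingers (contact force between the fingers and cover above 40 N).
It also fails if it takes over 48 s, if anything falls off the work surface, if the arm or the gripper's body presses on something with over 40 N, if the wrist force passes 120 N, or if a joint passes its speed limit or range.

## Working session

There is one attempt and no reset: what is moved stays moved. The work goes in short steps, Python scripts to look and compute and a tool call to move; the robot and the scene stay as the last step left them, time stands still between calls to the robot, and variables do not carry over. Pictures are saved under pics/ and viewed, at most 10 in all, crops included, and the job is handed in when it is done.

Besides the shell and the picture viewer there is one more tool, called after "Emit:" as name(argument=value, ...) on one line, values as JSON. arm_command: Moves the arm, as the interface text tells. Its arguments: {"type":"object","properties":{"plan":{"type":"array","items":{"type":"array","items":{"type":"number"}}},"grip_force":{"type":"number"}},"required":["plan"]}

```bash
mkdir -p pics; cat > h.py <<'E'
from rig import bot
import numpy as np, cv2
def grab(n,f):
    im=bot.grab_frame(n); cv2.imwrite(f'pics/{f}.png',cv2.cvtColor(im,cv2.COLOR_RGB2BGR)); return im
def find(c,q):
    K=bot.calibration(c);R=np.array(K['R']);t=np.array(K['t'])
    return [(round(d['confidence'],2),np.round(R.T@(np.array(d['at'])-t),4).tolist()) for d in bot.find_in(c,q)[:2]]
def ray(c,u,v,z):
    K=bot.calibration(c);R=np.array(K['R']);t=np.array(K['t'])
    d=R.T@np.array([(u-K['cx'])/K['fx'],(v-K['cy'])/K['fy'],1]);o=-R.T@t
    return o+d*(z-o[2])/d[2]
E
python3 - <<'E'
from h import *
a=grab('scene','s1');b=grab('top','t1')
cv2.imwrite('pics/both1.png',cv2.resize(cv2.cvtColor(np.vstack([a,b]),cv2.COLOR_RGB2BGR),(450,600)))
for c in('scene','top'):
  for q in('unit','cover_ridge','test_top','cup','figure','case'): print(c,q,find(c,q))
s=bot.read_state();print(s['clock'],s['tcp_pos'],s['eef_rot'],s['ft_force'])
E
```

```text
scene unit [(0.73, [0.6115, 0.0726, 0.0682])]
scene cover_ridge [(0.94, [0.592, 0.0796, 0.0756]), (0.27, [0.7356, 0.0328, 0.0387])]
scene test_top []
scene cup [(0.7, [0.59, -0.161, 0.0348])]
scene figure [(0.79, [0.6888, 0.2287, 0.0527])]
scene case [(0.75, [0.7341, 0.0351, 0.0366])]
top unit [(0.59, [0.5785, 0.0514, 0.0694])]
top cover_ridge [(0.71, [0.5875, 0.0765, 0.0749])]
top test_top []
top cup [(0.65, [0.5909, -0.1691, 0.0141])]
top figure [(0.58, [0.6696, 0.2082, 0.0621])]
top case [(0.9, [0.7191, 0.0189, 0.0365]), (0.45, [0.5756, 0.0171, 0.0398])]
0.7 [ 0.14156188 -0.55731404  0.23128396] [ 5.53881453e-06  9.92272008e-01  1.24081679e-01 -1.02254069e-05] [ 0.09897486 -0.21038212  0.57904464]
```

View pics/t1.png

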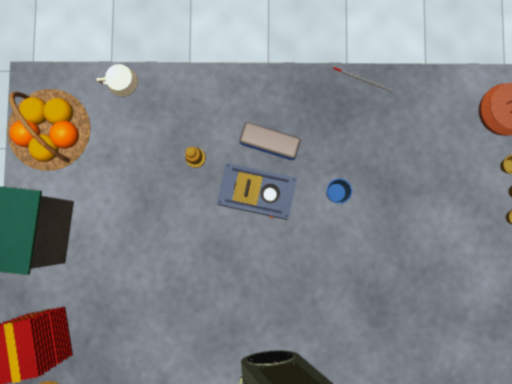

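View pics/s1.png

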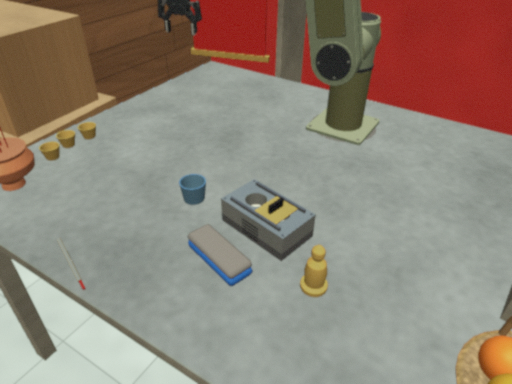

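The top view shows the unit around (257,190), ridge at (247,187), open white test key at (270,194), cup (339,191), figure (195,157), case (270,141). The scene view agrees. Next I fit the unit's pose.

```bash
cat >> h.py <<'E'
def proj(c,P):
    K=bot.calibration(c);p=np.asarray(P)@np.array(K['R']).T+np.array(K['t'])
    return np.c_[K['fx']*p[:,0]/p[:,2]+K['cx'],K['fy']*p[:,1]/p[:,2]+K['cy']]
def u2w(p,P):
    c,s=np.cos(p[2]),np.sin(p[2]);P=np.atleast_2d(P).astype(float)
    return np.c_[p[0]+c*P[:,0]-s*P[:,1],p[1]+s*P[:,0]+c*P[:,1],P[:,2]]
E
python3 - <<'E'
from h import *
from scipy.optimize import minimize
M={}
for c in('scene','top'):
    m=bot.trace(c,'unit')[0]['pixels'].astype(np.uint8)
    n,l,s,_=cv2.connectedComponentsWithStats(m)
    k=1+np.argmax(s[1:,4]); M[c]=((l==k)*1).astype(np.uint8)
    pts=cv2.findNonZero(M[c]); h=cv2.convexHull(pts); f=np.zeros_like(m); cv2.fillConvexPoly(f,h,1); M[c]=f
    print(c,s[1:,4],f.sum(),cv2.minAreaRect(h))
box=np.array([[x,y,z] for x in(-.055,.055) for y in(-.095,.095) for z in(0.004,.07)])
def cost(p,cs=('scene','top')):
    e=0
    for c in cs:
        h=cv2.convexHull(proj(c,u2w(p,box)).astype(np.float32))
        f=np.zeros((384,512),np.uint8);cv2.fillConvexPoly(f,np.round(h*16).astype(np.int32),1,shift=4)
        e+=(f!=M[c]).sum()/M[c].sum()
    return e
for cs in(('scene','top'),('top',),('scene',)):
    r=min((minimize(cost,[.58,.05,y],args=(cs,),method='Nelder-Mead',options=dict(initial_simplex=[[.58,.05,y],[.6,.05,y],[.58,.07,y],[.58,.05,y+.1]])) for y in(-.4,-.25,-.1)),key=lambda r:r.fun)
    print(cs,r.x,r.fun)
    if len(cs)==2:p=r.x
out=[]
for c in('top','scene'):
    im=cv2.imread(f'pics/{c[0]}1.png');q=proj(c,u2w(p,[[0,.035,.0965],[0,-.035,.042],[0,0,.07]]))
    u,v=q[2].astype(int)-[60,50]
    S=5;cr=cv2.resize(im[v:v+100,u:u+120],None,fx=S,fy=S,interpolation=cv2.INTER_CUBIC)
    P=lambda X:np.round((proj(c,u2w(p,X))-[u,v]+.5)*S).astype(np.int32)
    cv2.polylines(cr,[P([[-.055,-.095,.07],[.055,-.095,.07],[.055,.095,.07],[-.055,.095,.07]])],True,(0,255,0),1)
    for y in(.035,-.035):
        cv2.polylines(cr,[P([[.025*np.cos(a),y+.025*np.sin(a),.07] for a in np.linspace(0,6.28,40)])],True,(0,0,255),1)
    cv2.polylines(cr,[P([[-.022,.031,.0965],[.022,.031,.0965],[.022,.039,.0965],[-.022,.039,.0965]])],True,(255,0,255),1)
    out.append(cr)
cv2.imwrite('pics/fit.png',cv2.resize(np.vstack(out),(360,600)))
cv2.imwrite('pics/fitt.png',out[0]);cv2.imwrite('pics/fits.png',out[1])
E
```

```text
scene [4689] 4804 ((266.7995910644531, 216.5577850341797), (96.65283966064453, 58.30150604248047), 34.114471435546875)
top [3224] 3333 ((256.3170471191406, 190.85366821289062), (73.7542495727539, 44.55985641479492), 12.094757080078125)
('scene', 'top') [ 0.58329431  0.05258559 -0.20627359] 0.04485560962424302
('top',) [ 0.58377908  0.05127127 -0.20162989] 0.0186018601860186
('scene',) [ 0.58354856  0.05358755 -0.20392664] 0.014363030807660283
```

View pics/fitt.png

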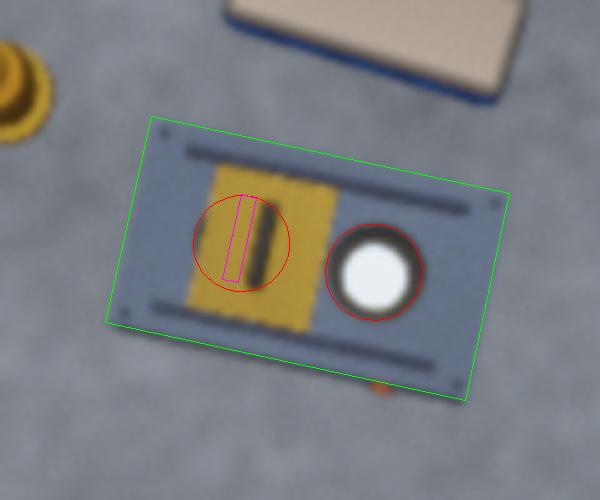

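View pics/fits.png

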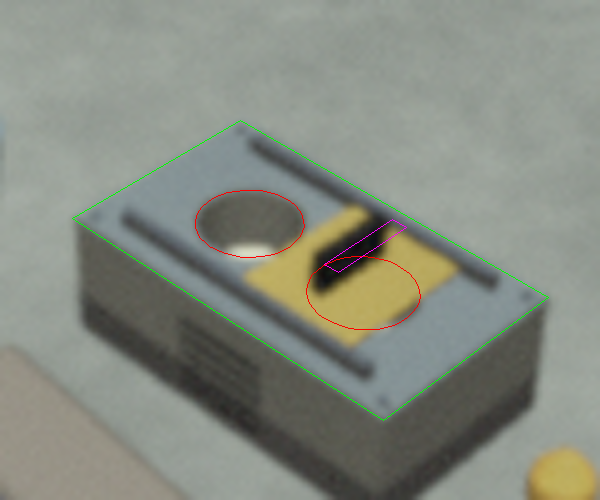

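The fit is good to about 2 mm: unit at (0.5835, 0.0525), yaw about -0.205, with the cover about 11 mm open, so the ridge sits at unit y of about +0.024. I'll shut the gripper and travel to above the ridge's +y side.

Emit:
arm_command(plan=[[0,0,-0.17,4.6,-4.1,0,-1],[0,0,-0.34,9.2,-8.2,0,-1],[0,0,-0.51,13.8,-12.2,0,-1],[0,0,-0.68,18.4,-16.3,0,-1],[0,0,-0.85,23.0,-20.4,0,-1]], grip_force=20)

```text
clock: 1.42
tcp_pos: [0.3151, -0.3014, 0.2316]
eef_rot: [0.001, 0.852, 0.524, 0.0]
ft_force: [0.6, -0.6, -0.6]
finger_gap: 0.0
grip_force: 0.0
```

```bash
cat >> h.py <<'E'
from scipy.spatial.transform import Rotation as Ro
UP=np.array([.5835,.0525,-.205])
def st(T=None):
    s=bot.read_state();q=np.array(s['eef_rot']);R=Ro.from_quat(q[[1,2,3,0]]);p=np.array(s['tcp_pos'])
    c,sn=np.cos(UP[2]),np.sin(UP[2]);d=p-[UP[0],UP[1],0]
    print('t',round(s['clock'],2),'tcp',p.round(4),'unitframe',(c*d[0]+sn*d[1]).round(4),(-sn*d[0]+c*d[1]).round(4),'F',np.round(s['ft_force'],2),'gap',s['finger_gap'])
    X=np.array([-sn,c,0]);Z=np.array([0,0,-1.]);G=Ro.from_matrix(np.c_[X,np.cross(Z,X),Z])
    print(' turn to go',(R.inv()*G).as_rotvec().round(3))
    if T is not None: print(' shift cm',(R.inv().apply(u2w(UP,[T])[0]-p)*100).round(2))
E
python3 -c "
from h import *
st([0,.06,.15])"
```

```text
t 1.43 tcp [ 0.3151 -0.3014  0.2316] unitframe -0.1907 -0.4011 F [ 0.65 -0.6  -0.61] gap 0.0003570330172151269
 turn to go [ 0.001  0.    -0.262]
 shift cm [49.48  6.46  8.15]
```

Emit:
arm_command(plan=[[0,0,-0.052,6.0,0.8,0,-1],[0,0,-0.105,12.0,1.6,0,-1],[0,0,-0.157,18.0,2.4,0,-1],[0,0,-0.21,24.0,3.2,0,-1],[0,0,-0.262,30.0,3.9,0,-1]])

```text
clock: 2.05
tcp_pos: [0.4865, -0.0517, 0.2317]
eef_rot: [0.001, 0.777, 0.63, 0.0]
ft_force: [0.2, -0.1, -0.7]
finger_gap: -0.003
grip_force: 0.0
```

```bash
python3 -c "
from h import *
st([0,.06,.13])"
```

```text
t 2.05 tcp [ 0.4865 -0.0517  0.2317] unitframe -0.0738 -0.1218 F [ 0.2  -0.08 -0.7 ] gap -0.0028237000559889936
 turn to go [ 0.001  0.    -0.003]
 shift cm [18.21  7.3  10.18]
```

Emit:
arm_command(plan=[[0,0,0,5.0,2.0,0,-1],[0,0,0,10.0,4.0,0,-1],[0,0,0,15.0,6.0,2.0,-1],[0,0,0,18.2,7.3,6.0,-1],[0,0,-0.003,18.2,7.3,10.2,-1]])

```text
clock: 2.68
tcp_pos: [0.5966, 0.1118, 0.1288]
eef_rot: [0.001, 0.775, 0.632, 0.001]
ft_force: [-0.2, 0.3, -0.6]
finger_gap: 0.001
grip_force: 0.0
```

```bash
python3 - <<'E'
from h import *
st([0,.06,.081])
ims=[]
for c in('top','scene'):
    im=grab(c,c+'2');u,v=proj(c,[[.59,.07,.08]])[0].astype(int)-[50,55]
    ims.append(cv2.resize(cv2.cvtColor(im[v:v+100,u:u+100],cv2.COLOR_RGB2BGR),(400,400),interpolation=cv2.INTER_CUBIC))
cv2.imwrite('pics/near2.png',np.hstack(ims))
E
```

```text
t 2.67 tcp [0.5966 0.1118 0.1288] unitframe 0.0007 0.0607 F [-0.24  0.27 -0.6 ] gap 0.001066151245582128
 turn to go [ 0.003 -0.001  0.001]
 shift cm [-0.08 -0.08  4.78]
```

View pics/near2.png

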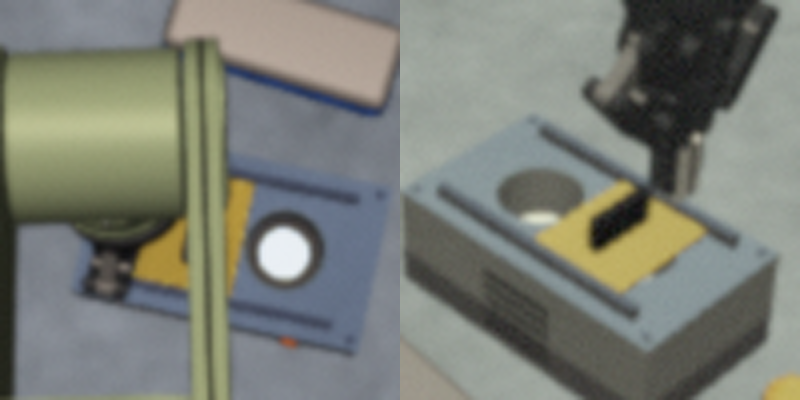

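The view shows the shut fingers hovering on the +y side of the ridge (scene crop: tip at about (680,190), ridge at (620,215)), clear of both it and the strips. I'll descend and push.

Emit:
arm_command(plan=[[0,0,0,0,-0.1,1.6,-1],[0,0,0,0,-0.1,3.2,-1],[0,0,0,0,-0.1,4.3,-1],[0,0,0,0,-0.1,4.7,-1],[0,0,0,0,-0.1,4.7,-1]])

```text
clock: 3.4
tcp_pos: [0.5938, 0.1094, 0.0823]
eef_rot: [-0.0, 0.776, 0.63, -0.0]
ft_force: [0.9, 0.0, -0.1]
finger_gap: -0.001
grip_force: 0.0
```

Emit:
arm_command(plan=[[0,0,0,-0.8,0,0,-1],[0,0,0,-1.5,0,0,-1],[0,0,0,-2.0,0,0,-1],[0,0,0,-2.5,0,0,-1],[0,0,0,-3.0,0,0,-1]])

```text
clock: 4.03
tcp_pos: [0.5878, 0.08, 0.0826]
eef_rot: [0.0, 0.776, 0.63, 0.0]
ft_force: [0.2, 0.9, 2.0]
finger_gap: -0.001
grip_force: 0.7
```

```bash
python3 -c "
from h import *
st([0,-.016,.081])"
```

```text
t 4.03 tcp [0.5878 0.08   0.0826] unitframe -0.0013 0.0278 F [0.17 0.87 2.04] gap -0.0007861853000046543
 turn to go [ 0.001 -0.    -0.002]
 shift cm [-4.38  0.14  0.16]
```

Emit:
arm_command(plan=[[0,0,0,-0.8,0.1,0,-1],[0,0,0,-1.6,0.1,0,-1],[0,0,0,-2.4,0.1,0,-1],[0,0,0,-3.2,0.1,0,-1],[0,0,0,-3.9,0.1,0,-1]])

```text
clock: 4.65
tcp_pos: [0.5803, 0.0412, 0.0822]
eef_rot: [-0.0, 0.776, 0.63, -0.0]
ft_force: [-0.7, 1.7, 0.2]
finger_gap: -0.004
grip_force: 0.7
```

```bash
python3 - <<'E'
from h import *
st([0,-.018,.081])
for c in('scene','top'):
    im=grab(c,c+'3');print(c,find(c,'cover_ridge'),find(c,'unit'))
im=cv2.imread('pics/scene3.png')
u,v=proj('scene',[[.58,.05,.08]])[0].astype(int)-[60,60]
cv2.imwrite('pics/near3.png',cv2.resize(im[v:v+110,u:u+120],None,fx=5,fy=5,interpolation=cv2.INTER_CUBIC))
E
```

```text
t 4.65 tcp [0.5803 0.0412 0.0822] unitframe -0.0009 -0.0117 F [-0.68  1.71  0.23] gap -0.003722578322892277
 turn to go [-0.     0.    -0.002]
 shift cm [-0.63  0.09  0.12]
scene [(0.94, [0.5909, 0.0287, 0.0743])] [(0.7, [0.5896, 0.0313, 0.0762]), (0.6, [0.6136, 0.0699, 0.067])]
top [(0.61, [0.5494, 0.0151, 0.072])] [(0.68, [0.5518, 0.0818, 0.0695])]
```

View pics/near3.png

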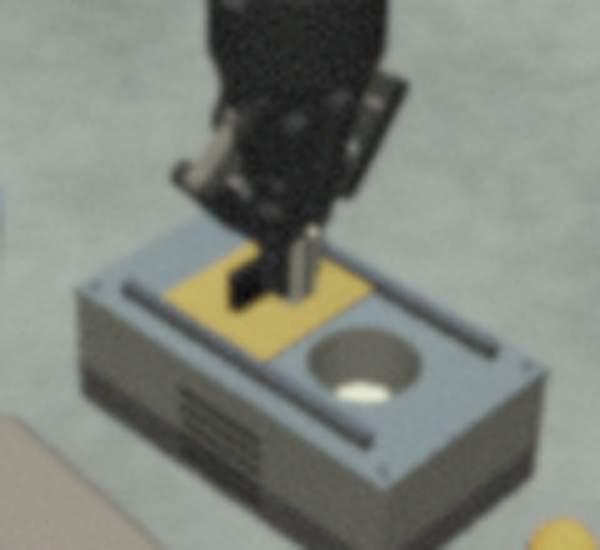

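The cover is nearly across: its edge is near (320,325) and the reset well is open at (363,365) with the white key showing. I'll push a few more millimetres toward the stop.

Emit:
arm_command(plan=[[0,0,0,-0.1,0,0,-1],[0,0,0,-0.2,0,0,-1],[0,0,0,-0.3,0,0,-1],[0,0,0,-0.4,0,0,-1],[0,0,0,-0.5,0,0,-1]])

```text
clock: 5.58
tcp_pos: [0.5795, 0.0369, 0.0823]
eef_rot: [-0.0, 0.776, 0.63, 0.0]
ft_force: [0.8, 1.0, -0.9]
finger_gap: -0.003
grip_force: 0.6
```

```bash
python3 -c "
from h import *
st([0,.035,.13])"
```

```text
t 5.58 tcp [0.5795 0.0369 0.0823] unitframe -0.0007 -0.0161 F [ 0.84  1.05 -0.92] gap -0.002877358171920543
 turn to go [ 0.    -0.    -0.002]
 shift cm [ 5.11  0.06 -4.77]
```

Emit:
arm_command(plan=[[0,0,0,-0.1,0,0,-1],[0,0,0,-0.2,0,0,-1],[0,0,0,-0.2,0,0,-1],[0,0,0,1.5,0,-1.0,-1],[0,0,0,5.1,0.1,-2.2,-1]])

```text
clock: 6.2
tcp_pos: [0.5911, 0.0867, 0.1049]
eef_rot: [0.0, 0.777, 0.629, -0.0]
ft_force: [0.3, 0.3, 0.4]
finger_gap: 0.003
grip_force: 0.0
```

```bash
python3 - <<'E'
from h import *
st([0,.035,.06])
ims=[]
for c in('scene','top'):
    im=grab(c,c+'4')
    u,v=proj(c,[[.58,.05,.08]])[0].astype(int)-[50,55]
    ims.append(cv2.resize(cv2.cvtColor(im[v:v+100,u:u+100],cv2.COLOR_RGB2BGR),(400,400),interpolation=cv2.INTER_CUBIC))
cv2.imwrite('pics/near4.png',np.hstack(ims))
E
```

```text
t 6.2 tcp [0.5911 0.0867 0.1049] unitframe 0.0005 0.035 F [0.31 0.31 0.37] gap 0.0027889975693275505
 turn to go [-0.     0.    -0.004]
 shift cm [ 0.   -0.05  4.5 ]
```

View pics/near4.png

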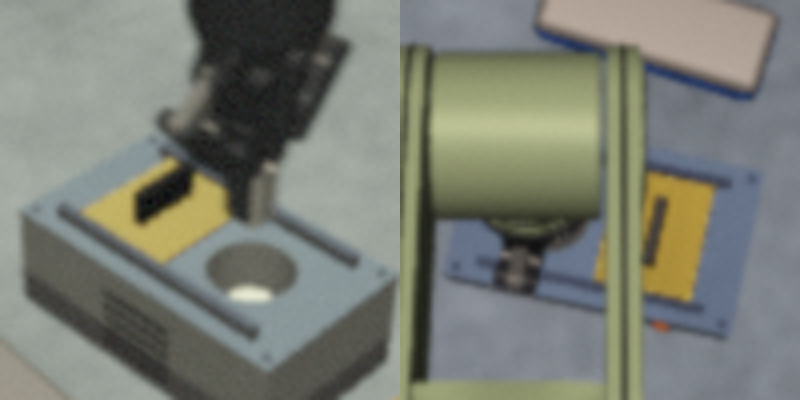

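The cover is clear of the reset well (scene crop: well at (250,270), tip directly above it at (250,220)), and the unit hasn't moved. I'll go into the well, stopping just above the key.

Emit:
arm_command(plan=[[0,0,0,0,0,1.5,-1],[0,0,0,0,0,3.0,-1],[0,0,0,0,0,4.2,-1],[0,0,0,0,0,5.2,-1],[0,0,0,0,0,5.7,-1]])

```text
clock: 6.92
tcp_pos: [0.5903, 0.0863, 0.046]
eef_rot: [-0.001, 0.777, 0.63, -0.001]
ft_force: [-0.1, -0.8, -0.6]
finger_gap: 0.0
grip_force: 0.0
```

Emit:
arm_command(plan=[[0,0,0,0,0,0.2,-1],[0,0,0,0,0,0.4,-1],[0,0,0,0,0,0.6,-1],[0,0,0,0,0,0.8,-1],[0,0,0,0,0,0.9,-1]])

```text
clock: 7.55
tcp_pos: [0.5915, 0.0866, 0.0388]
eef_rot: [0.0, 0.776, 0.63, 0.0]
ft_force: [-0.7, -0.2, 4.1]
finger_gap: -0.001
grip_force: 1.6
```

```bash
python3 -c "
from h import *
st([0,.035,.0355])"
```

```text
t 7.55 tcp [0.5915 0.0866 0.0388] unitframe 0.0008 0.035 F [-0.75 -0.24  4.11] gap -0.001251603418655374
 turn to go [ 0.001 -0.    -0.002]
 shift cm [-0.   -0.09  0.33]
```

Contact is made (4 N, with 5 N needed to hold it fully down). I'll go deeper slowly, then hold.

Emit:
arm_command(plan=[[0,0,0,0,0,0.1,-1],[0,0,0,0,0,0.2,-1],[0,0,0,0,0,0.25,-1],[0,0,0,0,0,0.3,-1],[0,0,0,0,0,0.3,-1]])

```text
clock: 8.18
tcp_pos: [0.5915, 0.0866, 0.0361]
eef_rot: [0.0, 0.776, 0.63, 0.0]
ft_force: [-0.8, 0.2, 7.1]
finger_gap: -0.001
grip_force: 3.5
```

Emit:
arm_command(plan=[[0,0,0,0,0,0.05,-1],[0,0,0,0,0,0.05,-1],[0,0,0,0,0,0.05,-1],[0,0,0,0,0,0.05,-1],[0,0,0,0,0,0.05,-1]])

```text
clock: 8.8
tcp_pos: [0.5915, 0.0866, 0.036]
eef_rot: [0.0, 0.776, 0.63, 0.0]
ft_force: [-2.5, 0.1, 9.1]
finger_gap: 0.001
grip_force: 4.7
```

Emit:
arm_command(plan=[[0,0,0,0,0,0,-1],[0,0,0,0,0,0,-1],[0,0,0,0,0,0,-1],[0,0,0,0,0,0,-1],[0,0,0,0,0,0,-1]])

```text
clock: 9.43
tcp_pos: [0.5915, 0.0866, 0.036]
eef_rot: [0.0, 0.776, 0.63, 0.0]
ft_force: [-2.5, -0.7, 9.6]
finger_gap: 0.001
grip_force: 4.7
```

The key is at its stop and has been held for over a second. I'll lift out and cross over the ridge.

Emit:
arm_command(plan=[[0,0,0,0,0,-2.0,-1],[0,0,0,0,0,-5.0,-1],[0,0,0,0,0,-9.0,-1],[0,0,0,-1.0,0,-10.0,-1],[0,0,0,-5.5,0,-10.0,-1]])

```text
clock: 10.05
tcp_pos: [0.5802, 0.0334, 0.1358]
eef_rot: [0.001, 0.775, 0.632, 0.001]
ft_force: [0.2, -0.9, -0.1]
finger_gap: -0.003
grip_force: 0.0
```

Emit:
arm_command(plan=[[0,0,0,-4.0,0,0,-1],[0,0,0,-5.2,0,0,-1],[0,0,0,-5.2,0,0,-1],[0,0,0,-5.2,0,1.5,-1],[0,0,0,-5.2,0,3.0,-1]])

```text
clock: 10.68
tcp_pos: [0.5687, -0.0169, 0.1033]
eef_rot: [-0.0, 0.776, 0.631, -0.0]
ft_force: [-0.2, -0.5, -0.3]
finger_gap: 0.006
grip_force: 0.0
```

```bash
python3 - <<'E'
from h import *
st([0,-.072,.081])
ims=[]
for c in('scene','top'):
    im=grab(c,c+'5')
    u,v=proj(c,[[.58,.05,.08]])[0].astype(int)-[50,55]
    ims.append(cv2.resize(cv2.cvtColor(im[v:v+100,u:u+100],cv2.COLOR_RGB2BGR),(400,400),interpolation=cv2.INTER_CUBIC))
cv2.imwrite('pics/near5.png',np.hstack(ims))
E
```

```text
t 10.68 tcp [ 0.5687 -0.0169  0.1033] unitframe -0.0004 -0.071 F [-0.23 -0.53 -0.35] gap 0.005647878314858231
 turn to go [-0.001 -0.    -0.   ]
 shift cm [-0.1   0.04  2.23]
```

View pics/near5.png

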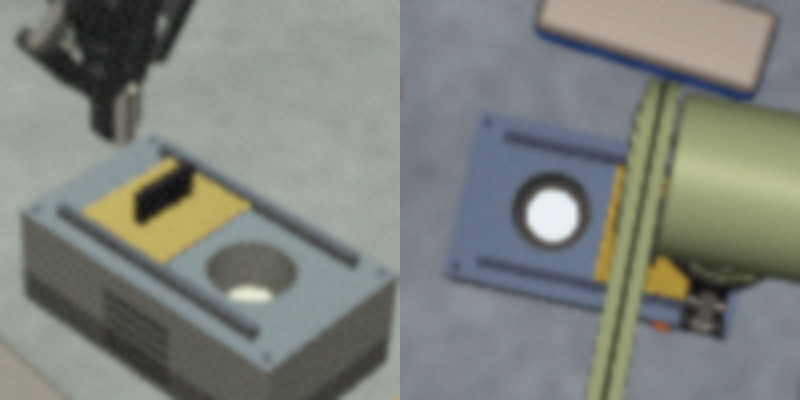

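The tip is on the -y side of the ridge, the unit hasn't moved, and the key is up. I'll descend and push the cover back.

Emit:
arm_command(plan=[[0,0,0,0,0,1.0,-1],[0,0,0,0,0,1.8,-1],[0,0,0,0,0,2.2,-1],[0,0,0,0,0,2.2,-1],[0,0,0,0.8,0,2.2,-1]])

```text
clock: 11.4
tcp_pos: [0.571, -0.0105, 0.0831]
eef_rot: [0.0, 0.777, 0.63, 0.0]
ft_force: [-0.3, -0.1, -0.2]
finger_gap: -0.001
grip_force: 0.0
```

Emit:
arm_command(plan=[[0,0,0,0.8,0,0,-1],[0,0,0,1.5,0,0,-1],[0,0,0,2.3,0,0,-1],[0,0,0,3.1,0,0,-1],[0,0,0,3.9,0,0,-1]])

```text
clock: 12.02
tcp_pos: [0.5789, 0.0283, 0.0829]
eef_rot: [0.0, 0.776, 0.63, 0.0]
ft_force: [0.6, -0.8, -0.1]
finger_gap: -0.0
grip_force: 0.7
```

Emit:
arm_command(plan=[[0,0,0,0.8,0,0,-1],[0,0,0,1.6,0,0,-1],[0,0,0,2.4,0,0,-1],[0,0,0,3.2,0,0,-1],[0,0,0,3.8,0,0,-1]])

```text
clock: 12.65
tcp_pos: [0.5867, 0.0656, 0.0828]
eef_rot: [0.0, 0.776, 0.63, 0.0]
ft_force: [0.6, -1.5, -0.1]
finger_gap: -0.0
grip_force: 0.7
```

```bash
python3 -c "
from h import *
st([0,.02,.081])"
```

```text
t 12.65 tcp [0.5867 0.0656 0.0828] unitframe 0.0004 0.0134 F [ 0.57 -1.55 -0.08] gap -0.00028898863573444296
 turn to go [ 0.    -0.    -0.002]
 shift cm [ 0.66 -0.04  0.18]
```

Now slowly to the stop, watching the force.

Emit:
arm_command(plan=[[0,0,0,0.1,0,0,-1],[0,0,0,0.2,0,0,-1],[0,0,0,0.3,0,0,-1],[0,0,0,0.4,0,0,-1],[0,0,0,0.5,0,0,-1]])

```text
clock: 13.28
tcp_pos: [0.5874, 0.0699, 0.0827]
eef_rot: [-0.0, 0.776, 0.63, -0.0]
ft_force: [-0.4, -0.7, 0.3]
finger_gap: 0.001
grip_force: 0.6
```

Emit:
arm_command(plan=[[0,0,0,0.05,0,0,-1],[0,0,0,0.1,0,0,-1],[0,0,0,0.15,0,0,-1],[0,0,0,0.2,0,0,-1],[0,0,0,0.2,0,0,-1]])

```text
clock: 13.9
tcp_pos: [0.5878, 0.0718, 0.0827]
eef_rot: [0.0, 0.776, 0.63, -0.0]
ft_force: [0.3, -0.9, -0.2]
finger_gap: -0.0
grip_force: 0.8
```

Emit:
arm_command(plan=[[0,0,0,0.05,0,0,-1],[0,0,0,0.1,0,0,-1],[0,0,0,0.15,0,0,-1],[0,0,0,0.2,0,0,-1],[0,0,0,0.2,0,0,-1]])

```text
clock: 14.52
tcp_pos: [0.5878, 0.0719, 0.0827]
eef_rot: [0.001, 0.776, 0.63, -0.002]
ft_force: [-2.3, -7.6, 1.6]
finger_gap: 0.003
grip_force: 3.9
```

The hard stop is reached at 8 N with no further motion. I'll back off and lift.

Emit:
arm_command(plan=[[0,0,0,-0.5,0,0,-1],[0,0,0,-1.5,0,-0.5,-1],[0,0,0,-2.0,0,-4.0,-1],[0,0,0,-3.5,0,-9.0,-1],[0,0,0,-8.0,0,-13.0,-1]])

```text
clock: 15.15
tcp_pos: [0.5726, -0.0036, 0.2154]
eef_rot: [0.001, 0.775, 0.632, 0.002]
ft_force: [-0.2, 0.2, -0.4]
finger_gap: 0.003
grip_force: 0.0
```

Emit:
arm_command(plan=[[0,0,0,-5,0,0,-1],[0,0,0,-10,0,0,-1],[0,0,0,-15,0,0,-1],[0,0,0,-18,0,0,-1],[0,0,0,-18,0,0,-1]])

```text
clock: 15.78
tcp_pos: [0.5345, -0.1826, 0.2132]
eef_rot: [0.0, 0.778, 0.629, 0.0]
ft_force: [-0.6, 0.9, -0.4]
finger_gap: 0.0
grip_force: 0.0
```

```bash
python3 - <<'E'
from h import *
st()
ims=[]
for c in('scene','top'):
    im=grab(c,c+'6')
    u,v=proj(c,[[.58,.05,.08]])[0].astype(int)-[50,55]
    ims.append(cv2.resize(cv2.cvtColor(im[v:v+100,u:u+100],cv2.COLOR_RGB2BGR),(400,400),interpolation=cv2.INTER_CUBIC))
cv2.imwrite('pics/near6.png',np.hstack(ims))
E
```

```text
t 15.78 tcp [ 0.5345 -0.1826  0.2132] unitframe -0.0001 -0.2401 F [-0.59  0.87 -0.4 ] gap 0.00016053640913084752
 turn to go [ 0.001 -0.    -0.006]
```

View pics/near6.png

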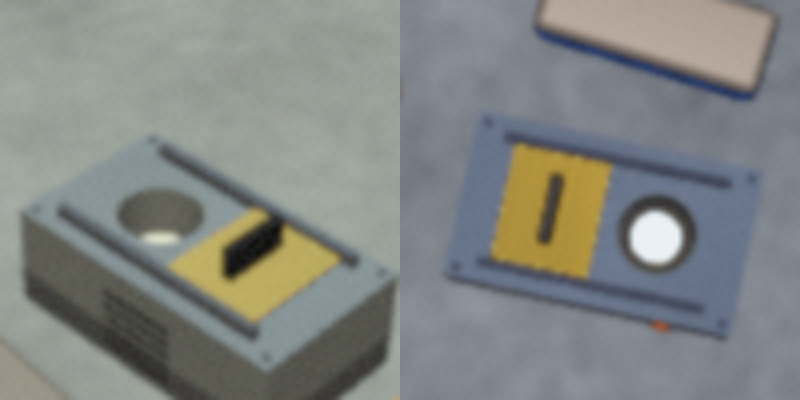

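The cover is fully back over the reset well (ridge at (550,210) in the top crop), the test key is untouched, and the unit and case have not moved. Handing in.

```bash
python3 -c "
from rig import bot
print(bot.close_job())"
```

```text
the job is handed in; nothing more can be done
None
```

The job is handed in, with no verdict returned: the cover was pushed off, the reset key held at its stop for over a second and released, and the cover pushed back to its stop; the test key was not touched, no contact with the cup, figure or case was seen (cup and figure not re-measured), and the robot clock was at about 16 s of the 48 s allowed.

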